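# Unlock the die case with its tee key and slide it open

### The arm

A 6-joint arm with a two-finger parallel gripper is mounted at the origin on the work surface; the furniture and walls round the work are solid. World frame = base frame: x ahead of the robot, y to its left, z up, the work surface at z = 0. Lengths are in m, angles in rad, forces in N, time in s.
With the tool pointing down it reaches from about 0.425 to 0.95 m from the base axis. Payload 3.5 kg.
Tool frame: the origin (TCP) lies midway between the tips of the shut fingers; the grasp point (between the pads) lies 19 mm behind it; z points along the fingers, y is the line along which they close (so a half turn about z gives the same grasp; the last joint's range is limited). The gripper opens to 85 mm and grips with 20 to 120 N. Pads are 22 mm wide; open, the fingers measure 114 mm over their backs; the gripper's body (76 mm by 85 mm) begins 54 mm behind the grasp point. The pads swing forward as they close: fully open they stand 13 mm farther back than shut.
Start: joints at [1.154, 0.286, 1.577, -0, 1.279, -0.15], TCP at [0.178, 0.651, 0.231] pointing down, gripper open.
Joint ranges: [-2.77, 2.77], [-0.9, 2.22], [0.21, 2.48], [-1.53, 4.67], [0.24, 2.81], [-2.84, 2.84]. Speed limits (rad/s): [2.79, 2.79, 3.14, 3.14, 3.14, 3.14].

### API

Orientations are given as a unit quaternion [x, y, z, w].
In Python, from plant import * gives the robot as it stands.
- The arm moves only by the tool move_arm, never from a script. Its argument "moves" is a list of rows, each a list of 3 entries, a list of its own where there are three numbers: the opening, from 0 (shut) to 1 (fully open), then the shift along the tool's x, y, z in m, then the turn, a rotation vector about the tool's x, y, z in rad. A call has exactly 10 rows; each row shifts and turns the commanded pose from where the row before left it, along the tool's axes as they then stand; what a row does not reach is not made up. A row lasts 1/12 s, in which the tool goes at most 41.7 mm and 7.16 degrees, less where a joint would pass 70% of its speed; a pose out of reach is approached as far as the arm can. A call is refused whole if a number of a shift passes 0.0417 or a number of a turn 0.125, either way. A call with a gripper value outside its range is refused whole. The fingers move at their own pace and stop on an object; "grip_force" is the grip in N (left out, the last holds). Time passes only in rows, so rows that do not move let the fingers close, or fill a call up. It gives the time, the measured TCP pose, the force, the opening and the grip force at its end, in the units of the state.
- get_state(): the state, without advancing time (a new reading comes with each control period).
- read_camera(name): name is "scene" or "top"; returns the picture (400x640x3 uint8, red, green, blue); there is no depth.
- camera_params(name): a dict with "fx", "fy", "cx", "cy" (pixels), "rvec" (rotation vector, rad) and "tvec" (3), from world to camera coordinates, as OpenCV has them. Camera axes: x right, y down, z forward; pixel columns grow to the right and rows downward; lengths in m; the calibration is good to about 2 mm. A picture is of the moment at which its call begins. camera_params takes no time and is no camera call.
- sign_off(): hands the job in; it is judged then, once.
The state is a dict: "time": time; "qpos": joint angles; "dq": joint speeds; "joint_efforts": joint torques, N m; "eef_pos": TCP position; "tcp_rot": TCP orientation; "contact_force": force on the tool from outside, world axes, zero at the start; "wrist_torque": the same for the moment, N m; "opening": opening from 0.0 (shut) to 1.0 (fully open); "finger_force": force on a finger pad.
Only numpy, scipy, OpenCV 4.12 (cv2) and the standard library are available. Lean on these libraries where they do the work, as an engineer would, in place of code of your own. Each camera call takes 0.05 s, during which the arm holds its last target. There are 200 camera calls.

### The job

Take the yellow tee key out of its wooden stand and put it fully into the lock beside the green die case's cover. Turn it a quarter turn clockwise until it stops, then let go and leave it standing in the lock. Then slide the cover all the way open, away from the lock (it need not be grasped: push its black ridge), and leave the other things on the bench where they are.

Things in the scene. Friction and masses are not known exactly. Their poses are not given: they have to be found in the camera images.
- tee_key: Loose tee key, 80 mm tall, 90 g. Origin: middle of the lower tip; z up its shank. From the tip up: steel wings 24 mm along x, 8 mm along y, 12 mm tall (last 2 mm tapered to 20 x 5); shank; steel collar of 38 mm diameter, 26 to 31 mm up; 12 mm stem; yellow bar 60 mm along x, 14 mm along y, 60 to 80 mm up. Grip the bar across its 14 mm. Half a turn about z makes no difference.
- key_bar (a point): Middle of the key's yellow bar, 70 mm above the tip; axes as the key's.
- key_stand: Fixed wooden stand, foot 76 x 68 mm, 36 mm tall; origin at the middle of its underside. At the start the key stands upright in its slot (28 x 11.5 mm, along the stand's x), collar resting on the stand's top: lift it straight up 30 mm or more to free it.
- die_case: Green box (135 x 120 mm, 50 mm tall) screwed down, with aluminium rails (top at 61 mm) and a sliding green cover (top at 56 mm), and a grey lock housing (85 x 76 mm, 70 mm tall) at its -x end. Origin: in the bench plane below the cover's middle; x points the way the cover slides open, z up. A hidden bolt holds the cover until the key is turned.
- lock_mouth (a point): Middle of the keyhole at the top of the lock housing's dark steel plate, 70 mm above the bench, 113 mm from the case's origin on its -x side; axes as the case's. Slot 28 mm along x, 10.5 mm along y, with a 3 mm chamfer. Only with the key fully in (collar flush on the plate, tip 26 mm below this point) are the wings clear of the plate, in the barrel, free to turn. Turned, it cannot come out.
- lock_barrel (a joint): Turning of the hidden lock barrel: 0 locked, growing clockwise seen from above to a stop at 1.4 rad. About 0.05 N m of friction; stays where it is left. The key has about 0.1 rad of play in it, so turn the key about 1.5 rad. The bolt is clear of the cover from about 1.1 rad.
- case_cover (a joint): Slide of the cover along the case's x: 0 shut, 0.085 m fully open at its stop. About 2 N of friction; stays where it is left. Held within 2 mm of shut while the bolt is out.
- cover_ridge (a point): On the cover: middle of the face of the black push ridge that looks to the lock, 71 mm above the bench, 26 mm from the case's origin on its -x side when shut; axes as the case's. The ridge is 12 mm thick along x, 76 mm along y, and stands 30 mm above the cover (z 56 to 86 mm). Push this face towards +x.
- oil_can: Bystander: small dark red oil can with bent spout, 56 x 75 x 150 mm; origin under its middle.
- dark_cup: Bystander: dark steel cup, 72 mm diameter, 110 mm tall; origin under its middle.
- blue_tray: Bystander: blue open tray, 105 x 148 x 45 mm; origin under its middle.
- tape_measure: Bystander: orange tape measure standing on edge, 31 x 76 x 61 mm; origin under its middle.

How it is judged:
On the way, in this order (a step that is already met when the one before it is completed fails the run):
1. the key is fully in the lock, not yet turned (z of tee_key in the frame of lock_mouth below -0.0225 m and horizontal distance between tee_key and lock_mouth below 0.006 m and value of joint lock_barrel below 0.4 rad), for 0.1 s.
2. the key, still in the lock, has turned the barrel and drawn the bolt while the cover is shut (value of joint lock_barrel above 1.15 rad and z of tee_key in the frame of lock_mouth below -0.02 m and value of joint case_cover below 0.03 m), for 0.1 s.
At the end, for the whole second after the job is handed in: The cover is at rest, open by more than 70 of its 85 mm; the key stands still in the lock, its tip at least 20 mm below the plate's top, within 8 mm of the keyhole's middle and within 0.2 rad of upright; the barrel is still turned by more than 1.1 rad (value of joint case_cover above 0.07 m and velocity of joint case_cover below 0.01 m/s and value of joint lock_barrel above 1.1 rad and z of tee_key in the frame of lock_mouth below -0.02 m and horizontal distance between tee_key and lock_mouth below 0.008 m and angle between tee_key's own z axis and vertical below 0.2 rad and linear speed of tee_key below 0.02 m/s); the robot touches nothing.
It fails at once if a bystander is moved by more than 3 cm (distance of any of oil_can, dark_cup, blue_tray, tape_measure from where it was at the start of the episode above 0.03 m).
It also fails if it takes over 58 s, if anything falls off the work surface, if the arm or the gripper's body presses on something with over 40 N, if the wrist force passes 120 N, or if a joint passes its speed limit or range.

## Working session

There is one attempt and no reset: what is moved stays moved. The work goes in short steps, Python scripts to look and compute and a tool call to move; the robot and the scene stay as the last step left them, time stands still between calls to the robot, and variables do not carry over. Pictures are saved under pics/ and viewed, at most 10 in all, crops included, and the job is handed in when it is done.

Besides the shell and the picture viewer there is one more tool, called after "Request:" as name([rows], argument=value, ...), one row to a line, values as JSON. move_arm: Moves the arm, as the interface text tells. Its arguments: {"type":"object","properties":{"moves":{"type":"array"},"grip_force":{"type":"number"}},"required":["moves"]}

```bash
mkdir -p pics; ls; python3 - <<'E'
from plant import *
import cv2,numpy as np
for n in("scene","top"):
    im=read_camera(n); cv2.imwrite(f"pics/{n}0.png",im[:,:,::-1]); print(n,camera_params(n))
s=get_state(); print({k:np.round(v,3) for k,v in s.items()})
E
```

```text
pics
scene {'fx': 435.4184552353249, 'fy': 435.4184552353249, 'cx': 316.1213915104938, 'cy': 202.26432309291502, 'rvec': array([ 0.79822151,  2.69391112, -0.94693373]), 'tvec': array([ 0.50253713, -0.10604046,  1.30215106])}
top {'fx': 510.7436847328689, 'fy': 510.7436847328689, 'cx': 315.2236437283224, 'cy': 196.36344355506108, 'rvec': array([ 2.20704206, -2.15234105,  0.05477389]), 'tvec': array([-0.08197397,  0.5154699 ,  1.36174172])}
{'time': np.float64(0.1), 'qpos': array([ 1.154,  0.287,  1.578,  0.   ,  1.279, -0.15 ]), 'dq': array([ 0.   , -0.005, -0.002,  0.   ,  0.001,  0.003]), 'joint_efforts': array([ 1.000e-03, -4.073e+01, -2.937e+01, -0.000e+00,  3.000e-03,
        0.000e+00]), 'eef_pos': array([0.178, 0.651, 0.23 ]), 'tcp_rot': array([ 0.133,  0.991, -0.001, -0.   ]), 'contact_force': array([ 0.869, -0.282,  0.316]), 'wrist_torque': array([-0.014,  0.096,  0.021]), 'finger_force': np.float64(0.0), 'opening': np.float64(0.998)}
```

View pics/scene0.png

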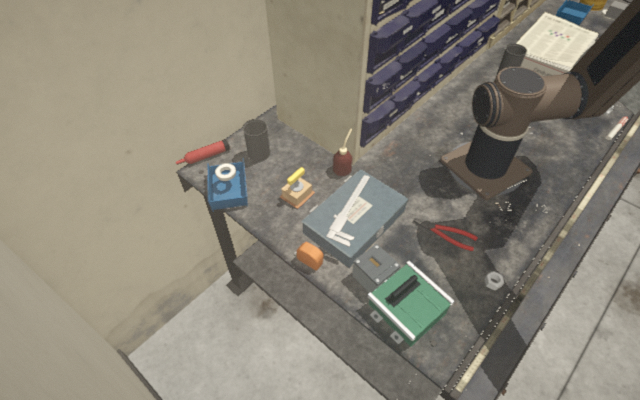

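View pics/top0.png

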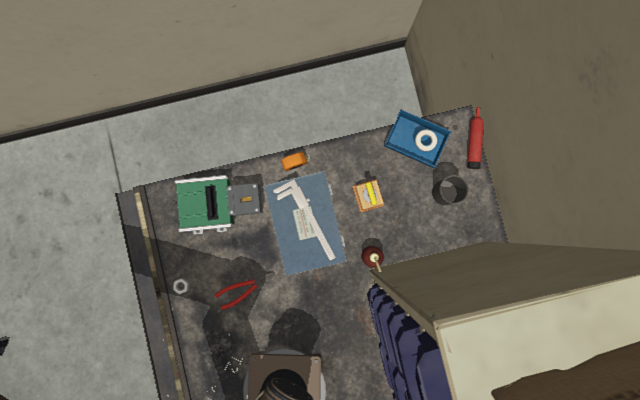

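Scene view: the yellow bar is at about (296,175), the lock plate at (376,262), and the green case at (410,300). Top view: the yellow bar is at (370,192), the keyhole at (246,199), the ridge at (211,202), and the tape at (294,160). I'll measure by colour masks next.

```bash
cat > h.py <<'E'
import cv2,numpy as np
from plant import *
def P(n):
    p=camera_params(n);K=np.array([[p['fx'],0,p['cx']],[0,p['fy'],p['cy']],[0,0,1.]])
    return K,cv2.Rodrigues(np.array(p['rvec']))[0],np.array(p['tvec'])
def proj(n,X):
    K,R,t=P(n);q=K@(R@np.array(X,float)+t);return q[:2]/q[2]
def ray(n,u,z):
    K,R,t=P(n);c=-R.T@t;d=R.T@np.linalg.inv(K)@[u[0],u[1],1.];return c+d*(z-c[2])/d[2]
def blobs(im,lo,hi,box,amin=15):
    x0,y0,x1,y1=box;h=cv2.cvtColor(im[y0:y1,x0:x1],cv2.COLOR_RGB2HSV);m=cv2.inRange(h,lo,hi)
    o=[]
    for c in cv2.findContours(m,cv2.RETR_EXTERNAL,cv2.CHAIN_APPROX_NONE)[0]:
        a=cv2.contourArea(c)
        if a>=amin:
            c=c+[[[x0,y0]]]; o.append((a,cv2.minAreaRect(c)))
    return sorted(o,key=lambda t:-t[0])
E
python3 - <<'E'
from h import *
for X in([0,0,0],[.178,.651,.23],[.6,0,0],[0,.6,0]): print(X,proj("top",X).round(),proj("scene",X).round())
t=cv2.imread("pics/top0.png")[:,:,::-1].copy();s=cv2.imread("pics/scene0.png")[:,:,::-1].copy()
Y=((22,150,120),(35,255,255))
for n,im,box in(("top",t,(350,170,390,215)),("scene",s,(275,160,320,210))):
    for a,r in blobs(im,*Y,box): 
        print("yel",n,a,np.round(r[0],1),np.round(r[1],1),r[2],ray(n,r[0],.0801 + (.01)).round(4))
for nm,lo,hi,box in(("keyhole",(8,70,60),(32,255,255),(232,180,264,216)),("ridge",(0,0,0),(179,255,40),(196,178,226,226)),("green",(60,80,40),(90,255,255),(165,160,240,245))):
    for a,r in blobs(t,lo,hi,box,8): print(nm,a,np.round(r[0],1),np.round(r[1],1),r[2],[ray("top",c,.07).round(4)[:2] for c in cv2.boxPoints(r)])
a=cv2.resize(t[160:250,160:270],None,fx=6,fy=6,interpolation=2);b=cv2.resize(t[165:225,340:400],None,fx=6,fy=6,interpolation=2)
c=cv2.resize(s[230:300,340:430],None,fx=4,fy=4,interpolation=2);d=cv2.resize(s[155:215,270:330],None,fx=4,fy=4,interpolation=2)
C=np.zeros((600,800,3),np.uint8)
a=cv2.resize(a,(440,360));b=cv2.resize(b,(360,360));C[:360,:440]=a;C[:360,440:]=b
C[360:,:309]=cv2.resize(c,(309,240));C[360:,440:680]=d
cv2.imwrite("pics/crop.png",C[:,:,::-1])
E
```

```text
[0, 0, 0] [284. 390.] [484. 167.]
[0.178, 0.651, 0.23] [ -8. 332.] [742. 355.]
[0.6, 0, 0] [291. 166.] [315. 262.]
[0, 0.6, 0] [ 61. 383.] [682. 329.]
yel top 104.0 [370.7 193.1] [23.4  5.8] 74.05460357666016 [ 0.5244 -0.2116  0.0901]
keyhole 36.0 [246.  198.6] [ 4.3 10.5] 82.87498474121094 [array([0.5072, 0.1242]), array([0.5113, 0.0971]), array([0.5001, 0.0953]), array([0.4961, 0.1224])]
ridge 144.5 [210.5 201.5] [31.1  7.8] 84.80557250976562 [array([0.5327, 0.2173]), array([0.535 , 0.1971]), array([0.4547, 0.1867]), array([0.4524, 0.2068])]
green 2114.0 [204.1 203. ] [44.  53.9] 84.2894058227539 [array([0.5377, 0.2965]), array([0.5551, 0.1566]), array([0.4415, 0.1411]), array([0.4241, 0.2801])]
```

View pics/crop.png

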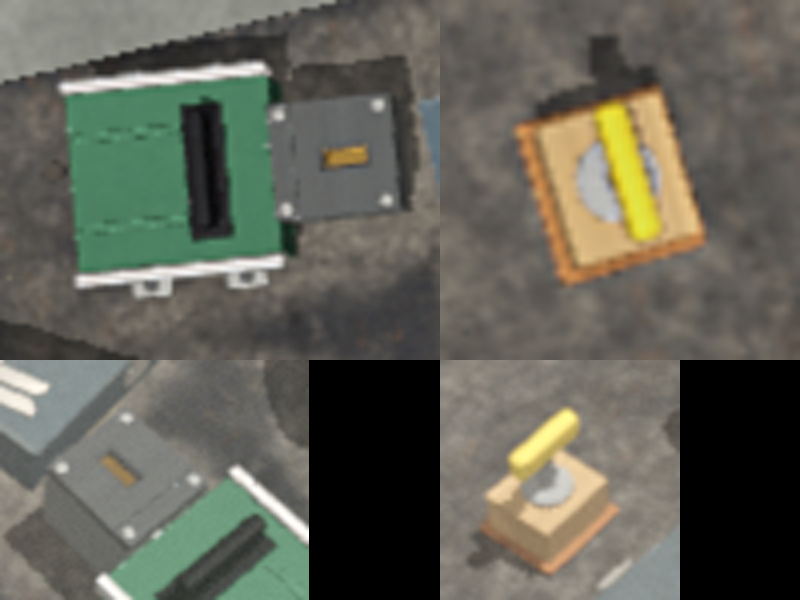

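Top crop: the key bar runs up-left to lower-right across its collar. The keyhole is brass-coloured with four plate screws around it, and the ridge is black. All are unobstructed. I'll triangulate next.

```bash
cat >> h.py <<'E'
def tri(ut,us):
    Ps=[K@np.c_[R,t] for K,R,t in (P("top"),P("scene"))]
    X=cv2.triangulatePoints(Ps[0],Ps[1],np.array(ut,float).reshape(2,1),np.array(us,float).reshape(2,1));return (X[:3]/X[3]).ravel()
def cents(im,lo,hi,box,amin=3):
    x0,y0,x1,y1=box;m=cv2.inRange(cv2.cvtColor(im[y0:y1,x0:x1],cv2.COLOR_RGB2HSV),lo,hi)
    n,l,st,c=cv2.connectedComponentsWithStats(m);i=[k for k in range(1,n) if st[k,4]>=amin]
    return [(int(st[k,4]),c[k]+[x0,y0]) for k in sorted(i,key=lambda k:-st[k,4])],l,(x0,y0)
E
python3 - <<'E'
from h import *
t=cv2.imread("pics/top0.png")[:,:,::-1].copy();s=cv2.imread("pics/scene0.png")[:,:,::-1].copy()
def ends(n,im,lo,hi,box):
    (c,l,o)=cents(im,lo,hi,box,8);a,ce=c[0]
    k=np.argmax(np.bincount(l.ravel())[1:])+1;p=np.argwhere(l==k)[:,::-1]+o
    v=np.linalg.eigh(np.cov(p.T))[1][:,1];q=(p-ce)@v
    print(n,a,ce.round(1),v.round(3),(q.max()-q.min()).round(1));return ce,v,q.max()-q.min()
Y=((22,130,100),(35,255,255));G=((8,70,50),(32,255,255))
a=ends("top",t,*Y,(350,170,390,215));b=ends("scene",s,(22,90,100),(35,255,255),(280,160,312,190))
print("bar tri",tri(a[0],b[0]).round(4),"ray.085",ray("top",a[0],.085).round(4),ray("scene",b[0],.082).round(4))
e=[ray("top",a[0]+k*a[1]*a[2]/2,.088) for k in(-1,1)];d=e[1]-e[0];print("bar top len,ang",np.linalg.norm(d).round(4),np.arctan2(d[1],d[0]).round(3))
e=[ray("scene",b[0]+k*b[1]*b[2]/2,.082) for k in(-1,1)];d=e[1]-e[0];print("bar scene len,ang",np.linalg.norm(d).round(4),np.arctan2(d[1],d[0]).round(3))
a=ends("hole top",t,*G,(232,180,264,216));b=ends("hole sc",s,*G,(362,252,390,275))
print("hole tri",tri(a[0],b[0]).round(4),"ray.07",ray("top",a[0],.07).round(4),ray("scene",b[0],.07).round(4))
W=((0,0,150),(179,60,255))
for n,im,box in(("top",t,(228,183,262,216)),("scene",s,(350,240,402,288))):
    print(n,"screws",[(k,c.round(1),ray(n,c,.071)[:2].round(4)) for k,c in cents(im,*W,box,3)[0]][:7])
for n,im,box in(("top",t,(196,178,226,226)),("scene",s,(384,272,425,310))):
    a=ends("ridge "+n,im,(0,0,0),(179,255,38),box)
    e=[ray(n,a[0]+k*a[1]*a[2]/2,.082) for k in(-1,1)];d=e[1]-e[0];print(ray(n,a[0],.082).round(4),np.linalg.norm(d).round(4),np.arctan2(d[1],d[0]).round(4))
# rails (white)
for k,c in cents(t,(0,0,150),(179,60,255),(165,165,234,240),20)[0]: print("rail",k,c.round(1),ray("top",c,.061)[:2].round(4))
p=camera_params
for n in("top","scene"): K,R,tt=P(n);print(n,"cam",(-R.T@tt).round(3))
E
```

```text
top 133 [370.8 192.9] [0.292 0.956] 23.4
scene 158 [295.5 175.5] [-0.729  0.684] 21.3
bar tri [ 0.5255 -0.2125  0.0848] ray.085 [ 0.5252 -0.2122  0.085 ] [ 0.5247 -0.2151  0.082 ]
bar top len,ang 0.0598 -2.828
bar scene len,ang 0.0664 0.343
hole top 51 [246.  198.5] [-0.99   0.141] 10.6
hole sc 34 [373.9 261.7] [-0.74  -0.673] 10.0
hole tri [0.5045 0.1097 0.0677] ray.07 [0.5037 0.1099 0.07  ] [0.5064 0.1099 0.07  ]
top screws [(8, array([231.1, 211.9]), array([0.4681, 0.1471])), (7, array([254. , 185.7]), array([0.5376, 0.0899])), (7, array([229. , 188.3]), array([0.5293, 0.1548])), (5, array([256.2, 209.6]), array([0.4756, 0.0821]))]
scene screws [(35, array([354.7, 245. ]), array([0.5172, 0.0479])), (14, array([357.5, 260.7]), array([0.5373, 0.0871])), (14, array([396.2, 264.4]), array([0.4676, 0.1444])), (13, array([376.4, 246.4]), array([0.4758, 0.0797])), (13, array([377.2, 279.8]), array([0.5297, 0.1522])), (12, array([350.8, 252.4]), array([0.5371, 0.06  ])), (10, array([350.5, 269.5]), array([0.5648, 0.0972]))]
ridge top 175 [211.  200.9] [0.086 0.996] 31.1
[0.4947 0.198  0.082 ] 0.0803 -3.0162Traceback (most recent call last):
  File "<stdin>", line 19, in <module>
  File "<stdin>", line 4, in ends
IndexError: list index out of range
```

Request:
move_arm([
  [1,[0,0,0],[0,0,0.125]],
  [1,[0,0,0],[0,0,0.125]],
  [1,[0,0,0],[0,0,0.125]],
  [1,[0,0,0],[0,0,0.125]],
  [1,[0,0,0],[0,0,0.125]],
  [1,[0,0,0],[0,0,0.125]],
  [1,[0,0,0],[0,0,0.125]],
  [1,[0,0,0],[0,0,0.125]],
  [1,[0,0,0],[0,0,0.125]],
  [1,[0,0,0],[0,0,0.125]],
], grip_force=60)

```text
time: 0.93
eef_pos: [0.1778, 0.6508, 0.2305]
tcp_rot: [0.69, 0.724, -0.001, 0.0]
contact_force: [0.1, 0.2, -0.3]
opening: 1.0
finger_force: 0.0
```

Request:
move_arm([
  [1,[0,0,0],[0,0,0.125]],
  [1,[0,0,0],[0,0,0.125]],
  [1,[0,0,0],[0,0,0.125]],
  [1,[0,0,0],[0,0,0.125]],
  [1,[0,0,0],[0,0,0.125]],
  [1,[0,0,0],[0,0,0.125]],
  [1,[0,0,0],[0,0,0.125]],
  [1,[0,0,0],[0,0,0.125]],
  [1,[0,0,0],[0,0,0.125]],
  [1,[0,0,0],[0,0,0.125]],
])

```text
time: 1.77
eef_pos: [0.1778, 0.6507, 0.2305]
tcp_rot: [0.983, 0.183, -0.0, 0.001]
contact_force: [-0.8, 0.1, -0.6]
opening: 1.002
finger_force: 0.0
```

```bash
cat >> h.py <<'E'
from scipy.spatial.transform import Rotation as Ro
def st(goal=None,yaw=None):
    s=get_state();R=Ro.from_quat(s['tcp_rot']).as_matrix();y=np.arctan2(R[1,1],R[0,1])
    print("t",round(float(s['time']),2),"p",np.round(s['eef_pos'],4),"yaw",round(float(y),4),"tilt",R[:2,2].round(4),"F",np.round(s['contact_force'],1),"T",np.round(s['wrist_torque'],2),"op",round(float(s['opening']),3),"ff",round(float(s['finger_force']),1),"q",np.round(s['qpos'],2))
    if goal is not None: print("tool shift",(R.T@(np.array(goal)-s['eef_pos'])).round(4))
    if yaw is not None: print("tool turn z",round(float(y-yaw),4))
E
python3 - <<'E'
from h import *
st([.5,.15,.23],-1.251)
print("cabinet base corner",[ray("scene",u,0).round(3) for u in((358,157),(274,100))],"can",ray("scene",(343,173),0).round(3),"tape",ray("top",(294,160),.061).round(3))
E
```

```text
t 1.77 p [0.1778 0.6507 0.2305] yaw -1.2022 tilt [-0.0006 -0.0013] F [-0.8  0.1 -0.6] T [-0.01 -0.07  0.01] op 1.002 ff 0.0 q [1.15 0.29 1.58 0.   1.28 2.36]
tool shift [0.1202 0.5832 0.001 ]
tool turn z 0.0488
cabinet base corner [array([ 0.29, -0.24,  0.  ]), array([ 0.37 , -0.623,  0.   ])] can [ 0.367 -0.211  0.   ] tape [ 0.609 -0.012  0.061]
```

Request:
move_arm([
  [1,[0,0,0],[0,0,0.049]],
  [1,[0.01,0.038,0],[0,0,0]],
  [1,[0.01,0.038,0],[0,0,0]],
  [1,[0.01,0.038,0],[0,0,0]],
  [1,[0.01,0.038,0],[0,0,0]],
  [1,[0.01,0.038,0],[0,0,0]],
  [1,[0.01,0.038,0],[0,0,0]],
  [1,[0.01,0.038,0],[0,0,0]],
  [1,[0.01,0.038,0],[0,0,0]],
  [1,[0.01,0.038,0],[0,0,0]],
])

```text
time: 2.6
eef_pos: [0.373, 0.3541, 0.2309]
tcp_rot: [0.987, 0.162, -0.0, 0.0]
contact_force: [0.1, -0.7, -0.4]
opening: 1.001
finger_force: 0.0
```

Request:
move_arm([
  [1,[0.01,0.038,0],[0,0,0]],
  [1,[0.01,0.038,0],[0,0,0]],
  [1,[0.01,0.038,0],[0,0,0]],
  [1,[0.01,0.038,0],[0,0,0]],
  [1,[0.01,0.038,0],[0,0,0]],
  [1,[0.01,0.038,0],[0,0,0]],
  [0.7,[0,0,0],[0,0,0]],
  [0.7,[0,0,0],[0,0,0]],
  [0.7,[0,0,0],[0,0,0]],
  [0.7,[0,0,0],[0,0,0]],
])

```text
time: 3.43
eef_pos: [0.5017, 0.16, 0.2309]
tcp_rot: [0.987, 0.163, -0.0, -0.0]
contact_force: [-0.4, 0.9, 0.4]
opening: 0.697
finger_force: 0.0
```

```bash
python3 -c "
from h import *
st([.5252,-.2125,.17],-1.251)"
```

```text
t 3.43 p [0.5017 0.16   0.2309] yaw -1.2436 tilt [-0.001   0.0002] F [-0.4  0.9  0.4] T [ 0.03  0.02 -0.01] op 0.697 ff 0.0 q [ 0.12 -0.04  1.94  0.    1.25  1.36]
tool shift [-0.0974  0.3603  0.0608]
tool turn z 0.0074
```

Request:
move_arm([
  [0.7,[-0.01,0.036,0],[0,0,0.007]],
  [0.7,[-0.01,0.036,0],[0,0,0]],
  [0.7,[-0.01,0.036,0],[0,0,0]],
  [0.7,[-0.01,0.036,0],[0,0,0]],
  [0.7,[-0.01,0.036,0],[0,0,0]],
  [0.7,[-0.01,0.036,0],[0,0,0]],
  [0.7,[0,0,0],[0,0,0]],
  [0.7,[0,0,0],[0,0,0]],
  [0.7,[0,0,0],[0,0,0]],
  [0.7,[0,0,0],[0,0,0]],
])

```text
time: 4.27
eef_pos: [0.5133, -0.0629, 0.2312]
tcp_rot: [0.987, 0.16, -0.0, -0.0]
contact_force: [-0.7, 1.0, 0.6]
opening: 0.702
finger_force: 0.0
```

```bash
python3 - <<'E'
from h import *
st([.5252,-.2125,.17],-1.251)
a=read_camera("scene");b=read_camera("top")
cv2.imwrite("pics/b.png",np.vstack([a[:300],b[100:]])[:,:,::-1])
E
```

```text
t 4.27 p [ 0.5133 -0.0629  0.2312] yaw -1.2494 tilt [-0.0002  0.0005] F [-0.7  1.   0.6] T [ 0.03 -0.03 -0.  ] op 0.702 ff 0.0 q [-0.32 -0.07  1.96  0.    1.25  0.93]
tool shift [-0.036   0.1457  0.0611]
tool turn z 0.0016
```

View pics/b.png

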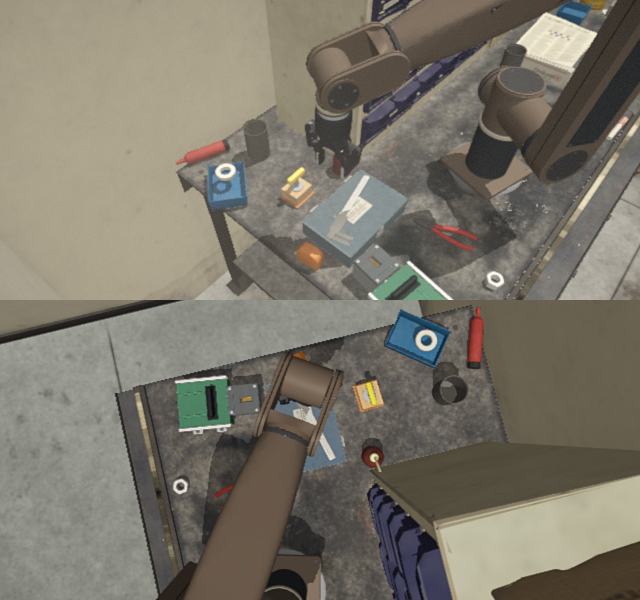

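The scene half shows the forearm carried on the left of the shoulder, well away from the cabinet, with the gripper above the flat box. The top half shows the key still clear at about (370,394). It is safe to go on.

Request:
move_arm([
  [0.7,[-0.009,0.036,0],[0,0,0]],
  [0.7,[-0.009,0.036,0],[0,0,0]],
  [0.7,[-0.009,0.036,0],[0,0,0]],
  [0.7,[-0.009,0.037,0],[0,0,0]],
  [0.7,[0,0,0.02],[0,0,0]],
  [0.7,[0,0,0.02],[0,0,0]],
  [0.7,[0,0,0.02],[0,0,0]],
  [0.7,[0,0,0],[0,0,0]],
  [0.7,[0,0,0],[0,0,0]],
  [0.7,[0,0,0],[0,0,0]],
])

```text
time: 5.2
eef_pos: [0.5255, -0.2133, 0.1725]
tcp_rot: [0.987, 0.159, 0.001, 0.001]
contact_force: [0.9, 0.8, -0.4]
opening: 0.698
finger_force: 0.0
```

```bash
python3 -c "
from h import *
st([.5252,-.2125,.061],-1.251)
cv2.imwrite('pics/c.png',read_camera('scene')[80:240,200:400,::-1].repeat(3,0).repeat(3,1))"
```

```text
t 5.2 p [ 0.5255 -0.2133  0.1725] yaw -1.2506 tilt [ 0.0014 -0.0009] F [ 0.9  0.8 -0.4] T [-0.04 -0.06 -0.  ] op 0.698 ff 0.0 q [-0.56  0.11  1.9   0.    1.14  0.69]
tool shift [-0.0002 -0.001   0.1115]
tool turn z 0.0004
```

View pics/c.png

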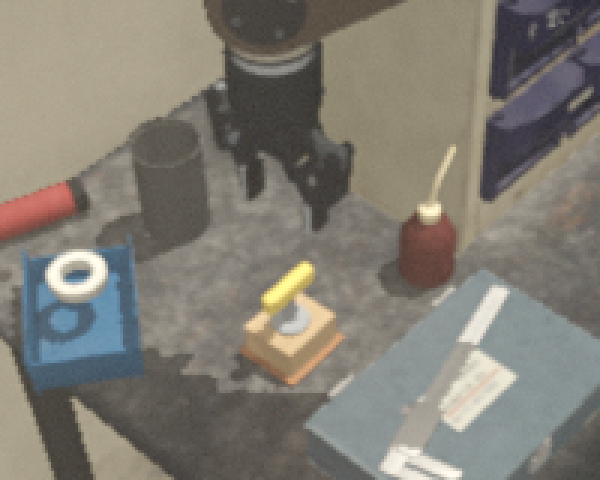

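The open fingers straddle the line of the bar, directly above it. I'll go down and grip.

Request:
move_arm([
  [0.7,[0,0,0.028],[0,0,0]],
  [0.7,[0,0,0.028],[0,0,0]],
  [0.7,[0,0,0.028],[0,0,0]],
  [0.7,[0,0,0.015],[0,0,0]],
  [0.7,[0,0,0.012],[0,0,0]],
  [0.7,[0,0,0],[0,0,0]],
  [0.7,[0,0,0],[0,0,0]],
  [0,[0,0,0],[0,0,0]],
  [0,[0,0,0],[0,0,0]],
  [0,[0,0,0],[0,0,0]],
], grip_force=60)

```text
time: 6.08
eef_pos: [0.5257, -0.2144, 0.062]
tcp_rot: [0.987, 0.159, 0.001, 0.001]
contact_force: [0.5, -0.4, 1.1]
opening: 0.283
finger_force: 0.0
```

Request:
move_arm([
  [0,[0,0,0],[0,0,0]],
  [0,[0,0,0],[0,0,0]],
  [0,[0,0,0],[0,0,0]],
  [0,[0,0,0],[0,0,0]],
  [0,[0,0,0],[0,0,0]],
  [0,[0,0,0],[0,0,0]],
  [0,[0,0,0],[0,0,0]],
  [0,[0,0,0],[0,0,0]],
  [0,[0,0,0],[0,0,0]],
  [0,[0,0,0],[0,0,0]],
])

```text
time: 6.92
eef_pos: [0.5257, -0.2144, 0.0617]
tcp_rot: [0.987, 0.159, 0.001, 0.001]
contact_force: [-0.5, 0.4, 4.6]
opening: 0.155
finger_force: 60.1
```

```bash
python3 -c "
from h import *
st([.5252,-.2125,.061],-1.251)"
```

```text
t 6.92 p [ 0.5257 -0.2144  0.0617] yaw -1.252 tilt [ 0.002  -0.0012] F [-0.5  0.4  4.6] T [0.07 0.06 0.03] op 0.155 ff 60.1 q [-0.57  0.25  1.96  0.    0.93  0.69]
tool shift [ 0.0002 -0.0019  0.0007]
tool turn z -0.001
```

Request:
move_arm([
  [0,[0,0,-0.01],[0,0,0]],
  [0,[0,0,-0.015],[0,0,0]],
  [0,[0,0,-0.02],[0,0,0]],
  [0,[0,0,-0.025],[0,0,0]],
  [0,[0,0,-0.025],[0,0,0]],
  [0,[0,0,-0.025],[0,0,0]],
  [0,[0,0,-0.015],[0,0,0]],
  [0,[0,0,-0.005],[0,0,0]],
  [0,[0,0,0],[0,0,0]],
  [0,[0,0,0],[0,0,0]],
])

```text
time: 7.75
eef_pos: [0.524, -0.2133, 0.1991]
tcp_rot: [0.987, 0.159, -0.001, -0.001]
contact_force: [0.8, 0.9, -2.2]
opening: 0.156
finger_force: 59.2
```

```bash
python3 -c "
from h import *
st([.5037,.11,.2],.121)
cv2.imwrite('pics/d.png',read_camera('scene')[80:240,200:400,::-1].repeat(3,0).repeat(3,1))"
```

```text
t 7.75 p [ 0.524  -0.2133  0.1991] yaw -1.252 tilt [-0.0018  0.0011] F [ 0.8  0.9 -2.2] T [ 0.04  0.01 -0.02] op 0.156 ff 59.2 q [-0.57  0.08  1.88 -0.    1.19  0.69]
tool shift [ 0.0821 -0.3134 -0.0005]
tool turn z -1.373
```

View pics/d.png

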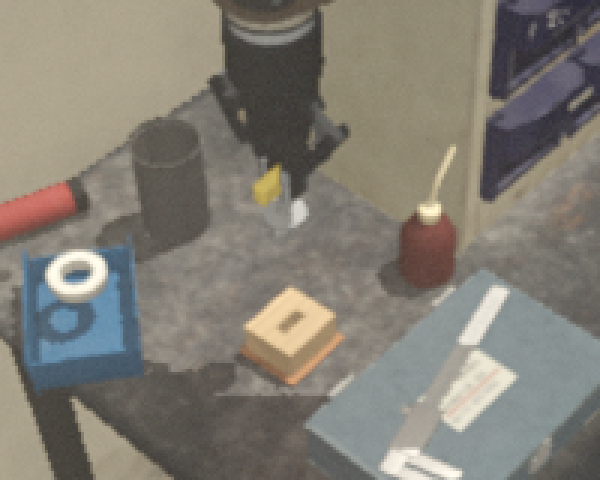

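The key is lifted out and held by its bar, and the stand's slot is empty. I'll carry it over to the lock.

Request:
move_arm([
  [0,[0.004,-0.015,0],[0,0,0]],
  [0,[0.009,-0.035,0],[0,0,0]],
  [0,[0.009,-0.035,0],[0,0,0]],
  [0,[0.009,-0.035,0],[0,0,0]],
  [0,[0.009,-0.035,0],[0,0,0]],
  [0,[0.009,-0.035,0],[0,0,0]],
  [0,[0.009,-0.035,0],[0,0,0]],
  [0,[0.009,-0.035,0],[0,0,0]],
  [0,[0.009,-0.035,0],[0,0,0]],
  [0,[0.005,-0.018,0],[0,0,0]],
])

```text
time: 8.63
eef_pos: [0.5012, 0.1128, 0.1986]
tcp_rot: [0.987, 0.16, -0.002, -0.001]
contact_force: [-0.1, -0.8, -1.5]
opening: 0.15
finger_force: 59.1
```

Request:
move_arm([
  [0,[0,0,0],[0,0,-0.12]],
  [0,[0,0,0],[0,0,-0.12]],
  [0,[0,0,0],[0,0,-0.12]],
  [0,[0,0,0],[0,0,-0.12]],
  [0,[0,0,0],[0,0,-0.12]],
  [0,[0,0,0],[0,0,-0.12]],
  [0,[0,0,0],[0,0,-0.12]],
  [0,[0,0,0],[0,0,-0.12]],
  [0,[0,0,0],[0,0,-0.12]],
  [0,[0,0,0],[0,0,-0.12]],
])

```text
time: 9.47
eef_pos: [0.502, 0.1095, 0.1985]
tcp_rot: [0.723, 0.691, -0.001, -0.001]
contact_force: [0.1, 0.4, -0.6]
opening: 0.154
finger_force: 59.2
```

```bash
python3 -c "
from h import *
st([.5037,.11,.2],.121)"
```

```text
t 9.47 p [0.502  0.1095 0.1985] yaw -0.0458 tilt [-0.0037  0.0002] F [ 0.1  0.4 -0.6] T [-0.03  0.02 -0.  ] op 0.154 ff 59.2 q [ 0.02 -0.04  2.    0.    1.19  0.06]
tool shift [ 0.0006  0.0016 -0.0015]
tool turn z -0.1668
```

Request:
move_arm([
  [0,[0,0,0],[0,0,-0.084]],
  [0,[0,0,0],[0,0,-0.083]],
  [0,[0.001,0.001,0.02],[0,0,0]],
  [0,[0,0,0.02],[0,0,0]],
  [0,[0,0,0.015],[0,0,0]],
  [0,[0,0,0.006],[0,0,0]],
  [0,[0,0,0],[0,0,0]],
  [0,[0,0,0],[0,0,0]],
  [0,[0,0,0],[0,0,0]],
  [0,[0,0,0],[0,0,0]],
])

```text
time: 10.3
eef_pos: [0.5052, 0.1101, 0.1406]
tcp_rot: [0.665, 0.747, 0.001, 0.001]
contact_force: [-0.4, -0.4, -1.9]
opening: 0.154
finger_force: 59.2
```

```bash
python3 - <<'E'
from h import *
st([.5037,.11,.134],.121)
s=read_camera('scene');t=read_camera('top')
a=cv2.resize(s[210:300,330:420],(540,540),interpolation=2);b=cv2.resize(t[160:240,210:290],(260,260),interpolation=2)
C=np.zeros((540,800,3),np.uint8);C[:,:540]=a;C[:260,540:]=b
cv2.imwrite('pics/e.png',C[:,:,::-1]);cv2.imwrite('pics/e_s.png',s[:,:,::-1])
p=get_state()['eef_pos']
print("tcp",proj('scene',p),"bar exp",proj('scene',p+[0,0,.0183]),"tip exp",proj('scene',p-[0,0,.0517]),"mouth",proj('scene',[.5037,.11,.07]))
E
```

```text
t 10.3 p [0.5052 0.1101 0.1406] yaw 0.1151 tilt [0.0023 0.0001] F [-0.4 -0.4 -1.9] T [0.04 0.   0.02] op 0.154 ff 59.2 q [ 0.02  0.03  2.04  0.    1.07 -0.1 ]
tool shift [ 0.0001 -0.0015  0.0066]
tool turn z -0.0059
tcp [377.32314552 245.10444993] bar exp [378.15041698 240.53772358] tip exp [375.11294395 257.30526452] mouth [374.8294925  261.21296684]
```

View pics/e.png

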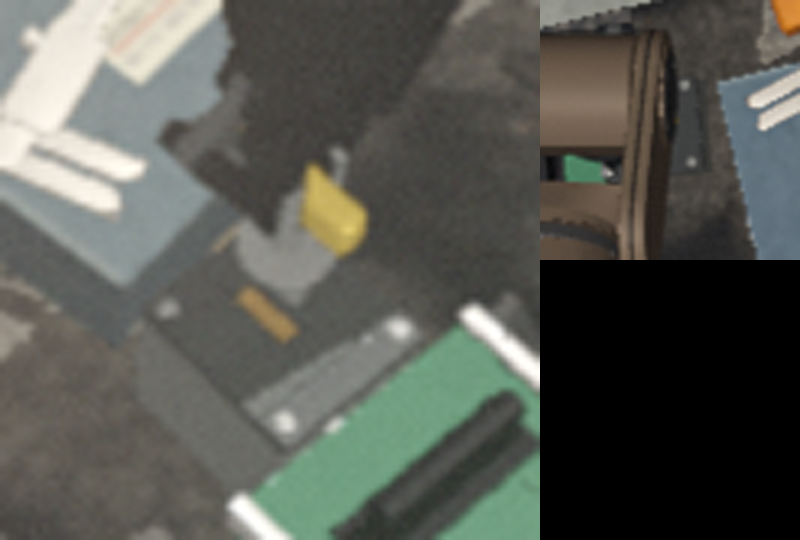

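The keyhole is visible at crop (268,313), that is pixel (374.7,262.2). The yellow bar's end is at crop (335,210) and the collar at about (288,258). I'll check the key's position in the grip numerically.

```bash
python3 - <<'E'
from h import *
s=cv2.imread('pics/e_s.png')[:,:,::-1].copy()
p=np.array([.5052,.1101,.1406]);a=.1151+np.pi/2;X=np.array([np.cos(a),np.sin(a),0]);Y=np.array([-X[1],X[0],0]);tip=p-[0,0,.0517]
pt=lambda x,y,z:proj('scene',tip+x*X+y*Y+np.array([0,0,z])).round(1)
print("end face exp",[pt(.03,y,z) for y,z in((-.007,.06),(.007,.06),(.007,.08),(-.007,.08))])
print("inner yellow edge at pad (x=.011)",[pt(.011,y,.08) for y in(-.007,.007)])
print("collar exp c",pt(0,0,.031),"r pts",[pt(.019*np.cos(w),.019*np.sin(w),.031) for w in np.arange(0,6.2,np.pi/4)])
print("wing tip exp",[pt(x,0,0) for x in(-.01,0,.01)])
c,l,o=cents(s,(20,90,60),(36,255,255),(365,225,400,260),10);k=np.argmax(np.bincount(l.ravel())[1:])+1
q=(np.argwhere(l==k)[:,::-1]+o).astype(np.float32);print("yel",len(q),q.mean(0).round(1),q.min(0),q.max(0),cv2.minAreaRect(q))
E
python3 - <<'E'
import cv2,numpy as np
s=cv2.imread('pics/e_s.png');g=cv2.cvtColor(s,cv2.COLOR_BGR2GRAY)
print(g[240:268:1,364:394])
E
```

```text
end face exp [array([385.1, 253.8]), array([389.7, 250.2]), array([390.8, 245.2]), array([386.2, 248.8])]
inner yellow edge at pad (x=.011) [array([379.9, 243. ]), array([384.5, 239.5])]
collar exp c [376.4 250.1] r pts [array([382.4, 255.7]), array([384.9, 250.8]), array([382.4, 245.6]), array([376.5, 243.1]), array([370.6, 244.7]), array([368. , 249.5]), array([370.3, 254.7]), array([376.3, 257.3])]
wing tip exp [array([372.1, 254.5]), array([375.1, 257.3]), array([378.2, 260.2])]
yel 108 [384.9 245. ] [380. 237.] [390. 252.] ((384.0882263183594, 244.64707946777344), (14.642806053161621, 8.894148826599121), 40.601295471191406)
[[ 83  70  72  71  69  68  67  68  68  67  65  69  65  66  71  73 101 148
  175 172 162 142 128  90  79  72  73  71  73  75]
 [119  93  71  70  70  74  64  68  68  66  65  67  64  62  72  95 117 152
  178 175 172 165 140  94  74  74  70  73  71  69]
 [139 119  90  79  70  68  70  67  70  65  70  65  71  84 104 124 141 161
  178 176 174 174 164 134  95  74  72  70  70  69]
 [126 111 100  93  74  71  65  68  68  67  69  64  77 109 133 130 136 164
  176 179 177 
[... 2337 characters left out ...]
122 107  91  89  91  91
   89  88  88  92  90  89  88  90  89  88  87  89]
 [ 88  91  89  90  90  91  90  93  96 111 129 136 135 131 104  88  86  92
   89  88  89  85  89  88  90  86  84  87  96 107]
 [ 89  91  92  90  92  91  90  91  89  98 113 126 134 135 125 102  83  83
   88  90  87  84  90  88  88  88  88  93 108 127]
 [ 89  90  94  92  89  92  91  91  90  86  89 109 126 130 125 102  85  87
   86  87  89  88  87  87  89  86 107 120 122 131]
 [ 91  90  90  89  92  90  88  90  90  90  86  89 101 116  97  88  86  90
   86  89  88  88  87  95 100 101 133 156 132 126]
 [ 91  91  90  91  91  88  87  89  90  89  84  88  89  92  82  90  86  88
   91  86  90  94 104 117 121 121 135 136 133 132]]
```

The yellow end and the wing tip both fall within about 1 px of where the tool pose puts them, so the key is centred in the grip. I'll nudge sideways and start the insertion.

Request:
move_arm([
  [0,[0,-0.0015,0],[0,0,-0.006]],
  [0,[0,0,0.005],[0,0,0]],
  [0,[0,0,0.005],[0,0,0]],
  [0,[0,0,0.004],[0,0,0]],
  [0,[0,0,0.003],[0,0,0]],
  [0,[0,0,0.003],[0,0,0]],
  [0,[0,0,0.003],[0,0,0]],
  [0,[0,0,0.003],[0,0,0]],
  [0,[0,0,0],[0,0,0]],
  [0,[0,0,0],[0,0,0]],
])

```text
time: 11.23
eef_pos: [0.5042, 0.1098, 0.1137]
tcp_rot: [0.663, 0.749, 0.001, 0.001]
contact_force: [2.1, 1.1, 0.3]
opening: 0.152
finger_force: 59.7
```

```bash
python3 -c "
from h import *
st([.5037,.11,.0957],.121)"
```

```text
t 11.23 p [0.5042 0.1098 0.1137] yaw 0.1209 tilt [0.0037 0.0003] F [2.1 1.1 0.3] T [ 0.12 -0.68 -0.03] op 0.152 ff 59.7 q [ 0.02  0.07  2.06  0.    1.01 -0.1 ]
tool shift [ 0.0002 -0.0005  0.018 ]
tool turn z -0.0001
```

Request:
move_arm([
  [0,[0,0,0.003],[0,0,0]],
  [0,[0,0,0.003],[0,0,0]],
  [0,[0,0,0.003],[0,0,0]],
  [0,[0,0,0.003],[0,0,0]],
  [0,[0,0,0.003],[0,0,0]],
  [0,[0,0,0.002],[0,0,0]],
  [0,[0,0,0.001],[0,0,0]],
  [0,[0,0,0],[0,0,0]],
  [0,[0,0,0],[0,0,0]],
  [0,[0,0,0],[0,0,0]],
])

```text
time: 12.07
eef_pos: [0.5041, 0.1098, 0.0958]
tcp_rot: [0.663, 0.749, 0.001, 0.001]
contact_force: [5.1, 1.1, 1.9]
opening: 0.15
finger_force: 59.8
```

```bash
python3 -c "
from h import *
st([.5037,.11,.0957],.121)"
```

```text
t 12.07 p [0.5041 0.1098 0.0958] yaw 0.1208 tilt [0.0031 0.0002] F [5.1 1.1 1.9] T [ 0.14 -1.13 -0.01] op 0.15 ff 59.8 q [ 0.02  0.09  2.07  0.    0.98 -0.1 ]
tool shift [ 0.0003 -0.0004  0.0001]
tool turn z -0.0002
```

Request:
move_arm([
  [0,[0,0.0008,0],[0,0,0]],
  [0,[0,0,0.0005],[0,0,0]],
  [0,[0,0,0.0005],[0,0,0]],
  [0,[0,0,0.0005],[0,0,0]],
  [0,[0,0,0],[0,0,0]],
  [0,[0,0,0],[0,0,0]],
  [0,[0,0,0],[0,0,0]],
  [0,[0,0,0],[0,0,0]],
  [0,[0,0,0],[0,0,0]],
  [0,[0,0,0],[0,0,0]],
])

```text
time: 12.9
eef_pos: [0.5044, 0.1098, 0.0957]
tcp_rot: [0.663, 0.749, 0.0, 0.0]
contact_force: [0.8, 0.1, 10.1]
opening: 0.159
finger_force: 61.2
```

```bash
python3 -c "
from h import *
st([.5037,.11,.0957],.121)"
```

```text
t 12.9 p [0.5044 0.1098 0.0957] yaw 0.1213 tilt [ 0.0007 -0.0003] F [ 0.8  0.1 10.1] T [ 0.02 -0.16  0.06] op 0.159 ff 61.2 q [ 0.02  0.1   2.07 -0.    0.98 -0.1 ]
tool shift [ 0.0003 -0.0007 -0.    ]
tool turn z 0.0003
```

Request:
move_arm([
  [0,[0,0,-0.0005],[0,0,0.05]],
  [0,[0,0,0],[0,0,0.08]],
  [0,[0,0,0],[0,0,0.08]],
  [0,[0,0,0],[0,0,0.08]],
  [0,[0,0,0],[0,0,0.08]],
  [0,[0,0,0],[0,0,0.08]],
  [0,[0,0,0],[0,0,0.08]],
  [0,[0,0,0],[0,0,0.08]],
  [0,[0,0,0],[0,0,0.08]],
  [0,[0,0,0],[0,0,0]],
])

```text
time: 13.73
eef_pos: [0.5053, 0.1095, 0.0958]
tcp_rot: [0.878, 0.479, 0.001, 0.001]
contact_force: [4.7, -0.6, 5.2]
opening: 0.151
finger_force: 60.5
```

```bash
python3 -c "
from h import *
st([.5037,.11,.0957],-1.379)"
```

```text
t 13.73 p [0.5053 0.1095 0.0958] yaw -0.5714 tilt [ 0.0037 -0.0007] F [ 4.7 -0.6  5.2] T [-0.03 -0.92  0.06] op 0.151 ff 60.5 q [ 0.02  0.1   2.07 -0.    0.98  0.59]
tool shift [-0.0005 -0.0016  0.0001]
tool turn z 0.8076
```

Request:
move_arm([
  [0,[0,0,0],[0,0,0.09]],
  [0,[0,0,0],[0,0,0.09]],
  [0,[0,0,0],[0,0,0.09]],
  [0,[0,0,0],[0,0,0.09]],
  [0,[0,0,0],[0,0,0.09]],
  [0,[0,0,0],[0,0,0.09]],
  [0,[0,0,0],[0,0,0.09]],
  [0,[0,0,0],[0,0,0.09]],
  [0,[0,0,0],[0,0,0.08]],
  [0,[0,0,0],[0,0,0]],
])

```text
time: 14.57
eef_pos: [0.5047, 0.1093, 0.0957]
tcp_rot: [0.995, 0.1, 0.001, 0.001]
contact_force: [3.2, -1.0, 7.8]
opening: 0.151
finger_force: 60.7
```

```bash
python3 -c "
from h import *
st([.5037,.11,.0957],-1.379)"
```

```text
t 14.57 p [0.5047 0.1093 0.0957] yaw -1.3713 tilt [ 0.0017 -0.0014] F [ 3.2 -1.   7.8] T [-0.3  -0.48 -0.02] op 0.151 ff 60.7 q [ 0.02  0.1   2.07 -0.    0.98  1.39]
tool shift [-0.0008 -0.0009  0.    ]
tool turn z 0.0077
```

Request:
move_arm([
  [0,[0,0,0],[0,0,0.02]],
  [0,[0,0,0],[0,0,0.02]],
  [0,[0,0,0],[0,0,0.02]],
  [0,[0,0,0],[0,0,0.01]],
  [0,[0,0,0],[0,0,0]],
  [0,[0,0,0],[0,0,0]],
  [0,[0,0,0],[0,0,0]],
  [0,[0,0,0],[0,0,0]],
  [0,[0,0,0],[0,0,0]],
  [0,[0,0,0],[0,0,0]],
])

```text
time: 15.4
eef_pos: [0.5046, 0.1093, 0.0957]
tcp_rot: [0.998, 0.067, 0.001, 0.001]
contact_force: [2.9, -2.1, 7.2]
opening: 0.151
finger_force: 60.8
```

```bash
python3 -c "
from h import *
st([.5037,.11,.0957],-1.45)"
```

```text
t 15.4 p [0.5046 0.1093 0.0957] yaw -1.4366 tilt [ 0.0015 -0.0019] F [ 2.9 -2.1  7.2] T [-0.19 -0.58  0.35] op 0.151 ff 60.8 q [ 0.02  0.1   2.07 -0.    0.98  1.46]
tool shift [-0.0008 -0.0008  0.    ]
tool turn z 0.0134
```

The moment about the tool axis has risen to 0.35 N m, so the barrel is at its stop. I'll release and go up.

Request:
move_arm([
  [0.5,[0,0,0],[0,0,0]],
  [0.5,[0,0,0],[0,0,0]],
  [0.5,[0,0,0],[0,0,0]],
  [0.5,[0,0,0],[0,0,0]],
  [0.5,[0,0,0],[0,0,0]],
  [0.5,[0,0,-0.01],[0,0,0]],
  [0.5,[0,0,-0.02],[0,0,0]],
  [0.5,[0,0,-0.025],[0,0,0]],
  [0.5,[0,0,-0.025],[0,0,0]],
  [0.5,[0,0,-0.02],[0,0,0]],
])

```text
time: 16.23
eef_pos: [0.504, 0.1099, 0.197]
tcp_rot: [0.998, 0.066, 0.001, 0.0]
contact_force: [0.3, -0.5, 0.2]
opening: 0.504
finger_force: 0.0
```

```bash
python3 - <<'E'
from h import *
X=np.array([-.121,.9927]);m=np.array([.5037,.11])
g=m+X*(113-58)/1000; print(g)
st([*g,.18],-1.45)
E
```

```text
[0.497045  0.1645985]
t 16.23 p [0.504  0.1099 0.197 ] yaw -1.4389 tilt [0.0016 0.    ] F [ 0.3 -0.5  0.2] T [ 0.01 -0.01 -0.  ] op 0.504 ff 0.0 q [ 0.02 -0.04  2.    0.    1.18  1.46]
tool shift [ 0.0002 -0.0551  0.017 ]
tool turn z 0.0111
```

Request:
move_arm([
  [0,[0,-0.02,0],[0,0,0.011]],
  [0,[0,-0.02,0],[0,0,0]],
  [0,[0,-0.015,0],[0,0,0]],
  [0,[0,0,0],[0,0,0]],
  [0,[0,0,0],[0,0,0]],
  [0,[0,0,0],[0,0,0]],
  [0,[0,0,0],[0,0,0]],
  [0,[0,0,0],[0,0,0]],
  [0,[0,0,0],[0,0,0]],
  [0,[0,0,0],[0,0,0]],
])

```text
time: 17.07
eef_pos: [0.497, 0.164, 0.1943]
tcp_rot: [0.998, 0.06, -0.0, 0.0]
contact_force: [0.3, -0.4, 0.1]
opening: -0.002
finger_force: 0.0
```

```bash
python3 - <<'E'
from h import *
st([.497,.1646,.07],-1.45)
s=read_camera('scene');cv2.imwrite('pics/f.png',cv2.resize(s[190:330,320:480],(640,560),interpolation=2)[:,:,::-1])
E
```

```text
t 17.07 p [0.497  0.164  0.1943] yaw -1.4508 tilt [-0.0002 -0.0001] F [ 0.3 -0.4  0.1] T [-0.05 -0.03  0.06] op -0.002 ff 0.0 q [ 0.12 -0.02  1.98 -0.    1.18  1.58]
tool shift [ 1.000e-04 -6.000e-04  1.243e-01]
tool turn z -0.0008
```

View pics/f.png

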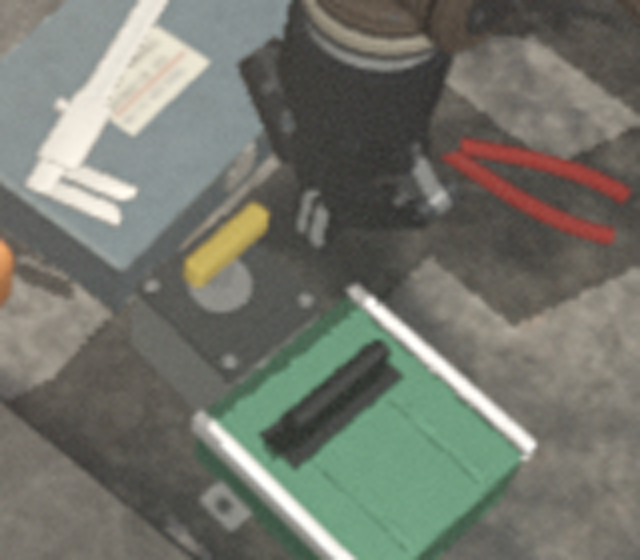

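The key stands turned in the lock with its collar flush (crop 222,285), the cover is shut, and the gripper is above the gap. I'll shift 10 mm towards the ridge for clearance from the key, then go down.

Request:
move_arm([
  [0,[0,-0.01,0],[0,0,0]],
  [0,[0,0,0.02],[0,0,0]],
  [0,[0,0,0.025],[0,0,0]],
  [0,[0,0,0.025],[0,0,0]],
  [0,[0,0,0.02],[0,0,0]],
  [0,[0,0,0.015],[0,0,0]],
  [0,[0,0,0.01],[0,0,0]],
  [0,[0,0,0.008],[0,0,0]],
  [0,[0,0,0],[0,0,0]],
  [0,[0,0,0],[0,0,0]],
])

```text
time: 17.95
eef_pos: [0.4959, 0.1746, 0.0716]
tcp_rot: [0.998, 0.06, 0.0, -0.0]
contact_force: [0.3, -0.1, 0.2]
opening: -0.003
finger_force: 0.0
```

```bash
python3 - <<'E'
from h import *
X=np.array([-.121,.9927]);g=np.array([.5037,.11])+X*(113+85-26-14)/1000;print(g)
st([*g,.07],-1.45)
E
```

```text
[0.484582  0.2668466]
t 17.95 p [0.4959 0.1746 0.0716] yaw -1.4498 tilt [0.0003 0.0001] F [ 0.3 -0.1  0.2] T [-0.01  0.    0.07] op -0.003 ff 0.0 q [0.15 0.15 2.05 0.   0.93 1.6 ]
tool shift [-0.0002 -0.0929  0.0016]
tool turn z 0.0002
```

Not in contact yet. I'll push about 93 mm along tool -y in small rows.

Request:
move_arm([
  [0,[0,-0.006,0],[0,0,0]],
  [0,[0,-0.006,0],[0,0,0]],
  [0,[0,-0.008,0],[0,0,0]],
  [0,[0,-0.008,0],[0,0,0]],
  [0,[0,-0.008,0],[0,0,0]],
  [0,[0,-0.008,0],[0,0,0]],
  [0,[0,-0.008,0],[0,0,0]],
  [0,[0,-0.008,0],[0,0,0]],
  [0,[0,-0.008,0],[0,0,0]],
  [0,[0,0,0],[0,0,0]],
])

```text
time: 18.78
eef_pos: [0.4868, 0.2436, 0.0711]
tcp_rot: [0.998, 0.061, -0.0, -0.001]
contact_force: [0.3, 0.4, -0.1]
opening: 0.001
finger_force: 0.0
```

```bash
python3 -c "
from h import *
st([.4846,.2668,.07],-1.45)"
```

```text
t 18.78 p [0.4868 0.2436 0.0711] yaw -1.4491 tilt [-0.001   0.0011] F [ 0.3  0.4 -0.1] T [0.05 0.01 0.02] op 0.001 ff 0.0 q [0.28 0.19 2.01 0.   0.94 1.72]
tool shift [ 0.0007 -0.0233  0.0011]
tool turn z 0.0009
```

Request:
move_arm([
  [0,[0,-0.004,0],[0,0,0]],
  [0,[0,-0.004,0],[0,0,0]],
  [0,[0,-0.004,0],[0,0,0]],
  [0,[0,-0.003,0],[0,0,0]],
  [0,[0,-0.002,0],[0,0,0]],
  [0,[0,-0.002,0],[0,0,0]],
  [0,[0,-0.0015,0],[0,0,0]],
  [0,[0,-0.0015,0],[0,0,0]],
  [0,[0,-0.001,0],[0,0,0]],
  [0,[0,-0.001,0],[0,0,0]],
])

```text
time: 19.62
eef_pos: [0.4844, 0.2657, 0.0711]
tcp_rot: [0.998, 0.06, -0.0, 0.0]
contact_force: [-1.0, -1.7, -0.1]
opening: 0.001
finger_force: 1.0
```

```bash
python3 - <<'E'
from h import *
st([.4846,.2668,.07],-1.45)
E
```

```text
t 19.62 p [0.4844 0.2657 0.0711] yaw -1.4501 tilt [-0.0004 -0.0002] F [-1.  -1.7 -0.1] T [-0.38  0.1   0.03] op 0.001 ff 1.0 q [ 0.32  0.21  1.99 -0.    0.94  1.77]
tool shift [ 0.0003 -0.0011  0.0011]
tool turn z -0.0001
```

Request:
move_arm([
  [0,[0,-0.001,0],[0,0,0]],
  [0,[0,-0.001,0],[0,0,0]],
  [0,[0,-0.001,0],[0,0,0]],
  [0,[0,-0.001,0],[0,0,0]],
  [0,[0,-0.0005,0],[0,0,0]],
  [0,[0,-0.0005,0],[0,0,0]],
  [0,[0,0,0],[0,0,0]],
  [0,[0,0,0],[0,0,0]],
  [0,[0,0,0],[0,0,0]],
  [0,[0,0,0],[0,0,0]],
])

```text
time: 20.45
eef_pos: [0.4844, 0.2667, 0.0712]
tcp_rot: [0.998, 0.061, -0.001, 0.004]
contact_force: [0.2, -15.3, 0.7]
opening: -0.001
finger_force: 7.6
```

```bash
python3 - <<'E'
from h import *
st([.4846,.2668,.07],-1.45)
s=read_camera('scene');cv2.imwrite('pics/g.png',cv2.resize(s[190:350,320:500],(630,560),interpolation=2)[:,:,::-1])
E
```

```text
t 20.45 p [0.4844 0.2667 0.0712] yaw -1.4477 tilt [-0.0009 -0.0087] F [  0.2 -15.3   0.7] T [-2.44 -0.03  0.04] op -0.001 ff 7.6 q [ 0.32  0.21  1.99 -0.01  0.95  1.78]
tool shift [ 0.0002 -0.0001  0.0012]
tool turn z 0.0023
```

View pics/g.png

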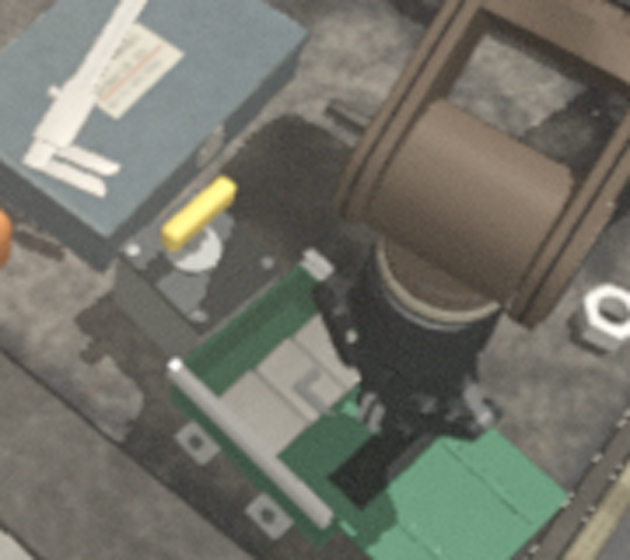

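The cover is fully open against its stop (15 N), showing the dies inside, and the key still stands in the lock. I'll back off, go up and hand in.

Request:
move_arm([
  [0,[0,0.005,0],[0,0,0]],
  [0,[0,0.01,0],[0,0,0]],
  [0,[0,0,-0.02],[0,0,0]],
  [0,[0,0,-0.025],[0,0,0]],
  [0,[0,0,-0.03],[0,0,0]],
  [0,[0,0,-0.02],[0,0,0]],
  [0,[0,0,-0.01],[0,0,0]],
  [0,[0,0,0],[0,0,0]],
  [0,[0,0,0],[0,0,0]],
  [0,[0,0,0],[0,0,0]],
])

```text
time: 21.33
eef_pos: [0.4848, 0.2555, 0.1745]
tcp_rot: [0.998, 0.06, -0.001, 0.0]
contact_force: [0.9, 0.1, -0.3]
opening: 0.004
finger_force: 0.0
```

```bash
python3 -c "
from h import *
st();print(sign_off())"
```

```text
t 21.33 p [0.4848 0.2555 0.1745] yaw -1.45 tilt [-0.0026 -0.0005] F [ 0.9  0.1 -0.3] T [ 0.06  0.01 -0.03] op 0.004 ff 0.0 q [0.3  0.06 1.94 0.   1.14 1.75]
the job is handed in; nothing more can be done
None
```

I handed the job in at about 21 s: the key stands turned to its stop in the lock, the cover is pushed open to its stop, and the arm is clear of everything; `sign_off()` gave no verdict.

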